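# Close and latch the amplifier's service hatch

### The job

Swing the amplifier's open service hatch down gently onto the chassis, then press the red quarter-turn fastener down until it bottoms and turn it a quarter turn clockwise, so that its cam catches and holds the hatch shut by itself. Feel for the bottom, never push it down with more than about 30 N or force the turn (it goes round easily once it is deep enough), do not slam the hatch, and leave the other things on the bench and on the amplifier where they are.

Things in the scene. Friction and masses are not known exactly. Their poses are not given: they have to be found in the camera images.
- leaf (a joint): bend (m) of the hidden spring leaf that is the bottom the fastener meets: 0 until it is met, then 1 mm per 24 N; past 1 mm (33 to 38 N on the fastener in all) it is spoilt. It does not tell the depth in advance.
- stem (a joint): springy twist (rad) between the red bar and the cross pin, 0 at rest, 0.1 rad per N m: it grows when the bar is turned while the pin is blocked. Past 0.10 rad either way (1 N m) the stem is spoilt. A free quarter turn takes 0.1 to 0.3 N m.
- amplifier: grey and aluminium amplifier, fixed to the bench, 280 (x) x 320 (y) x 100 mm tall; origin under its centre, x away from its meter front (the front faces the robot), z up.  The hatch hinge lies 75 mm towards the front (x = -75 mm), at z = 101 mm, along y. With the hatch shut the fastener's axis is at x = +45 mm, y = 0.
- hatch (a joint): opening angle of the hatch (rad): 0 = fully shut, 1.57 = upright. Friction holds it at any angle (about 2 N at its free edge moves it). A sprung pad under it pops it up to about 0.06 rad (edge 9 mm up) unless the fastener holds it; under 8 N on the fastener shuts it.
- hatch_hinge (a point): middle of the hatch's hinge line, level with the plate's inner face; x runs along the plate from the hinge to the free edge, y along the hinge, z out of the outer face (up when shut). The hinge is on the robot's side: to shut the hatch, push its outer face away from the robot and down.
- hatch_edge (a point): middle of the hatch's free edge, on the outer face, 152 mm from the hinge line. The hatch is an aluminium plate 150 x 166 (along the hinge) x 3 mm, 0.12 kg, on the amplifier's midline.
- fastener (a joint): turn of the fastener (rad), clockwise seen from outside (above): 0 = open, grip bar parallel to the hinge; 1.57 = latched, bar pointing from hinge to free edge; stop at 1.62. The bar must be at 0 when the hatch comes down, else its cross pin does not enter its slot. Shut, the slot blocks turning until the fastener is pressed down far enough.
- fastener_head (a point): centre of the top of the red grip bar, 43 mm above the plate's outer face when not pressed, 120 mm from the hinge on the hatch's midline; axes as the hatch's at turn 0, turning with the bar: bar along y. Bar 10 mm thick, 34 long, 20 tall, one end white, on a red collar 33 mm across and 4 mm thick whose underside is 20 mm off the plate.
- fastener_foot (a point): on the fastener's axis at the plate's inner face; sinks as it is pressed. Spring: 8 N at once, plus 0.3 N per mm. It can turn once pressed 3.3 to 15.3 mm; 1.5 mm deeper (4.8 to 16.8 mm) it meets a springy bottom (then 24 N per mm more). The depth differs by unit and cannot be seen: feel it. Turned 82 degrees or more and let go, it rises 2.5 mm into a notch: caught.
- tin: bystander: small steel tin, 44 mm diameter, 30 mm tall, standing on the amplifier's top beside the hatch; origin under its centre
- connector: bystander: brass coaxial connector, 22 mm diameter, 34 mm tall, standing on the amplifier's top on the other side; origin under its centre
- screwdriver: bystander: orange-handled screwdriver, 180 mm long, lying on the bench; origin near its middle
- mug: bystander: blue mug, 76 mm diameter, 90 mm tall; origin under its centre
- keyer: bystander: small black control box 110 x 80 x 35 mm on the bench; origin under its centre
- coil: bystander: copper coil on a white core, 50 mm diameter, 30 mm tall; origin under its centre

How it is judged:
By the outcome, as a careful person would: the job done as asked, in the order asked, and still so for the second after the job is handed in, with the robot touching nothing.
It also fails if it takes over 72 s, if anything falls off the work surface, if the arm or the gripper's body presses on something with over 40 N, if the wrist force passes 120 N, or if a joint passes its speed limit or range.

### The arm

A 6-joint arm with a two-finger parallel gripper is mounted at the origin on the work surface. World frame = base frame: x ahead of the robot, y to its left, z up, the work surface at z = 0. Lengths are in mm, angles in degrees, forces in N, time in s.
With the tool pointing down it reaches from about 425 to 950 mm from the base axis. Payload 3.5 kg.
Tool frame: the origin (TCP) lies midway between the tips of the shut fingers; the grasp point (between the pads) lies manip.tcp_to_grasp behind it (manip.tcp_to_grasp is the distance from the TCP to the grasp point, in mm); z points along the fingers, y is the line along which they close (so a half turn about z gives the same grasp; the last joint's range is limited). The gripper opens to 85 mm and grips with 20 to 120 N. Pads are 22 mm wide; open, the fingers measure 114 mm over their backs; the gripper's body (76 mm by 85 mm) begins 54 mm behind the grasp point. The pads swing forward as they close: fully open they stand 13 mm farther back than shut.
Start: joints at [-74.771, 16.404, 90.338, -0, 73.258, -8.594], TCP at [272.668, -617.461, 231.325] pointing down, gripper open.
Joint ranges: [-158.93, 158.93], [-51.34, 127.21], [12.03, 142.37], [-87.48, 267.48], [13.55, 161.25], [-162.69, 162.69]. Speed limits (degrees/s): [159.86, 159.86, 180, 180, 180, 180].

### API

Orientations are given as a 3x3 rotation matrix whose columns are the frame's x, y, z axes.
In Python, from bench import manip, snapshot, order gives the robot as it stands.
- The arm moves only by the shell command python3 -m pendant 'ROWS' [FORCE]. ROWS is a JSON list of rows, 1 to 5 of them, each of 7 numbers: the opening from 0.0 (shut) to 1.0 (fully open), then dx, dy, dz in mm, then a rotation vector rx, ry, rz in degrees; each row shifts and turns the commanded pose from where the row before left it, along the tool's axes as they then stand; what a row does not reach is not made up. A row lasts 1/12 s, in which the tool goes at most 41.7 mm and 7.16 degrees, less where a joint would pass 70% of its speed; a pose out of reach is approached as far as the arm can. The fingers move at their own pace and stop on an object; FORCE is the grip in N (left out, the last holds). Time passes only in rows, so rows that do not move let the fingers close. It prints the time, the measured TCP pose, the force, the opening and the grip force at its end.
- manip.sense(): the state, without advancing time (a new reading comes with each control period).
- snapshot(name): name is "scene" or "side" or "wrist"; returns a dict with "frame" (384x512x3 uint8, red, green, blue), "mtx" (3x3 intrinsics, pixels), "position" and "rotation" of the camera in the world; the wrist camera has in their place "mount" (4x4, takes a point from camera to tool coordinates, whose origin is the TCP and whose axes are the flange's). Camera axes: x right, y up, looking along -z (the intrinsics and any distortion apply to the point x, -y, -z); pixel columns grow to the right and rows downward; lengths in mm; the calibration is good to about 2 mm. The wrist camera is an equidistant fisheye: a pixel r from the principal point sees the ray r / f radians off the axis. A picture is of the moment at which its call begins: read the wrist's pose just before it. There is no depth.
- order.hand_in(): hands the job in; it is judged then, once.
The state is a dict: "clock": time; "joint_pos": joint angles; "qvel": joint speeds; "tau": joint torques, N m; "ee_pos": TCP position; "tool_rot": TCP orientation; "contact_force": force on the tool from outside, world axes, zero at the start; "wrist_torque": the same for the moment, N m; "width": opening from 0.0 (shut) to 1.0 (fully open); "gripper_force": force on a finger pad.
Only numpy, scipy, OpenCV 4.12 (cv2) and the standard library are available. Lean on these libraries where they do the work, as an engineer would, in place of code of your own. Each camera call takes 0.05 s, during which the arm holds its last target. There are 200 camera calls.

## Working session

There is one attempt and no reset: what is moved stays moved. The work goes in short steps, Python scripts to look and compute and a shell command to move; the robot and the scene stay as the last step left them, time stands still between calls to the robot, and variables do not carry over. Pictures are saved under pics/ and viewed, at most 10 in all, crops included, and the job is handed in when it is done.

```bash
ls; mkdir -p pics; python3 - <<'E'
from bench import manip, snapshot
import cv2, numpy as np, pickle
s=manip.sense(); print({k:np.round(v,3).tolist() for k,v in s.items()}, manip.tcp_to_grasp)
d={n:snapshot(n) for n in("scene","side")}
pickle.dump(d,open("cams.pkl","wb"))
for n in d:
    cv2.imwrite(f"pics/{n}0.png",d[n]["frame"][...,::-1]); print(n,d[n]["mtx"],d[n]["position"],d[n]["rotation"],d[n].keys())
E
```

```text
pics
{'clock': 0.0, 'joint_pos': [-74.771, 16.458, 90.422, 0.001, 73.257, -8.595], 'qvel': [0.083, -0.008, -0.067, 0.06, 0.046, 0.026], 'tau': [0.0, -40.598, -29.263, -0.0, 0.006, -0.0], 'ee_pos': [272.506, -616.845, 229.905], 'tool_rot': [[0.915, 0.404, -0.001], [0.404, -0.915, 0.002], [0.0, -0.002, -1.0]], 'contact_force': [-1.408, 1.034, -0.236], 'wrist_torque': [-0.019, 0.021, 0.01], 'gripper_force': 0.0, 'width': 1.001} 18.700000000000003
scene [[353.84668521   0.         254.66128843]
 [  0.         353.84668521 189.6826445 ]
 [  0.           0.           1.        ]] [1204.25514008 -352.46643881  681.91397078] [[ 0.4611746  -0.52229397  0.71730537]
 [ 0.887203    0.28394634 -0.36365548]
 [-0.01374117  0.80410415  0.59432962]] dict_keys(['frame', 'mtx', 'position', 'rotation'])
side [[405.09072094   0.         252.29971712]
 [  0.         405.09072094 189.43533776]
 [  0.           0.           1.        ]] [354.07694465 856.62358728 749.21413968] [[-0.97285982  0.1501912  -0.17602946]
 [-0.23094576 -0.58283094  0.77908417]
 [ 0.01441617  0.79859295  0.60169883]] dict_keys(['frame', 'mtx', 'position', 'rotation'])
```

View pics/scene0.png

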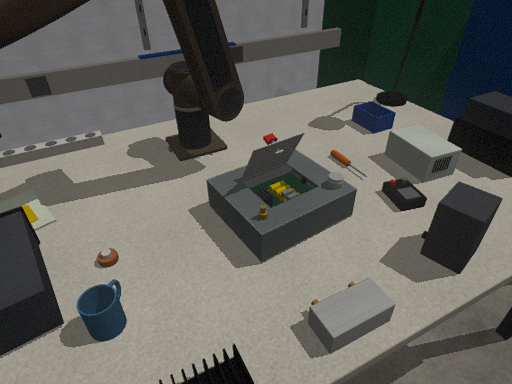

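View pics/side0.png

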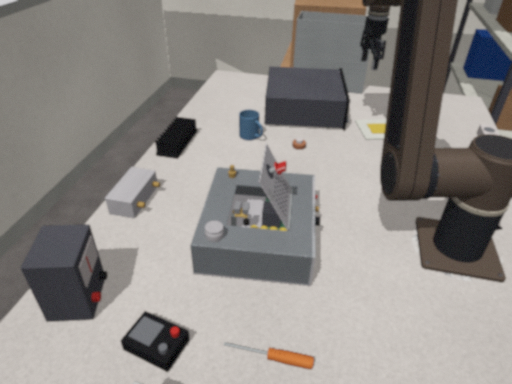

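```bash
python3 - <<'E'
import cv2,pickle,numpy as np
d=pickle.load(open("cams.pkl","rb"))
a=d["scene"]["frame"][120:260,200:365,::-1]; b=d["side"]["frame"][140:285,185:330,::-1]
cv2.imwrite("pics/a.png",cv2.resize(a,None,fx=4.8,fy=4.2 and 4.2,interpolation=cv2.INTER_CUBIC) if 0 else cv2.resize(a,None,fx=4,fy=4,interpolation=cv2.INTER_CUBIC))
cv2.imwrite("pics/b.png",cv2.resize(b,None,fx=4,fy=4,interpolation=cv2.INTER_CUBIC))
E
```

```text
(no output)
```

View pics/a.png

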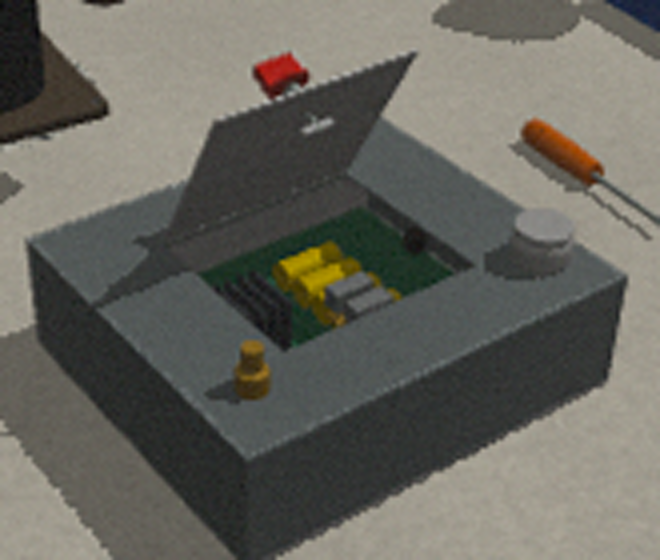

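View pics/b.png

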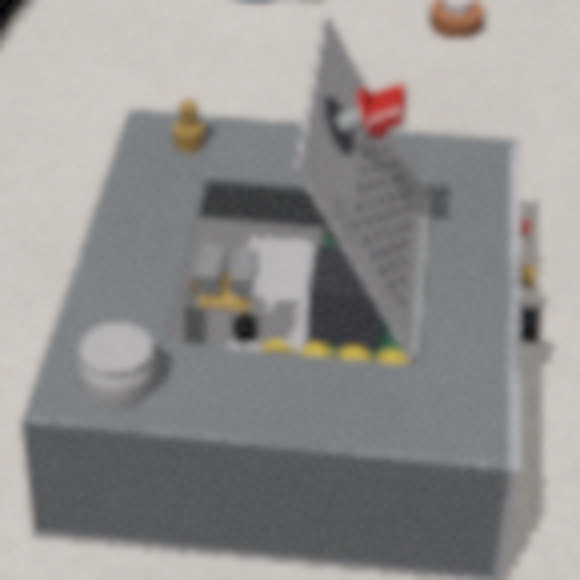

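```bash
cat > geo.py <<'E'
import numpy as np,pickle
d=pickle.load(open("cams.pkl","rb"))
def ray(n,u,v,c=None):
    c=c or d[n]; r=np.linalg.inv(c["mtx"])@[u,v,1]; r=np.asarray(c["rotation"])@[r[0],-r[1],-r[2]]
    return np.asarray(c["position"]),r/np.linalg.norm(r)
def plane(n,u,v,z): p,r=ray(n,u,v); return p+r*(z-p[2])/r[2]
def tri(a,b):
    (p,r),(q,s)=ray("scene",*a),ray("side",*b)
    t=np.linalg.lstsq(np.c_[r,-s],q-p,rcond=None)[0]; A,B=p+t[0]*r,q+t[1]*s
    return (A+B)/2,np.linalg.norm(A-B)
E
python3 - <<'E'
from geo import *
import cv2
A=lambda u,v:(200+u/4-.4,120+v/4-.4); B=lambda u,v:(185+u/4-.4,140+v/4-.4)
np.set_printoptions(precision=1,suppress=True)
for nm,a,b in [("+-",(248,458),(130,112)),("++",(625,277),(25,422)),("--",(30,240),(513,142)),("-+",(385,122),(515,468)),("edge-",(213,122),(327,22)),("edge+",(415,53),(303,168))]:
    print(nm,*tri(A(*a),B(*b)),plane("scene",*A(*a),100),plane("side",*B(*b),100))
c={}
for n in d:
    h=cv2.cvtColor(d[n]["frame"],cv2.COLOR_RGB2HSV); m=((h[...,0]<8)|(h[...,0]>172))&(h[...,1]>170)&(h[...,2]>90)
    k,l,st,ce=cv2.connectedComponentsWithStats(m.astype(np.uint8)); print(n,[(st[i],ce[i]) for i in range(1,k) if st[i,4]>8])
E
```

```text
+- [665.9 -62.6  98.6] 1.240182107751122 [666.5 -63.5 100. ] [665.6 -59.9 100. ]
++ [630.4 251.7  98.8] 0.5498638360525162 [631.8 250.6 100. ] [629.7 252.6 100. ]
-- [394.2 -94.   99.5] 2.681192193574061 [392.9 -94.5 100. ] [394.9 -91.4 100. ]
-+ [362.1 223.5  97.4] 11.382447070545568 [373.8 221.1 100. ] [358.1 220.4 100. ]
edge- [513.   -3.5 231.7] 4.239163702138889 [306.4  98.6 100. ] [ 554.6 -218.5  100. ]
edge+ [494.9 157.7 233.5] 1.3398067939063425 [285.1 309.5 100. ] [530.9 -24.1 100. ]
scene [(array([264, 134,  11,   8,  53], dtype=int32), array([269.2, 137.2])), (array([391, 180,   5,   4,  14], dtype=int32), array([393.1, 181.1]))]
side [(array([276, 163,   9,   5,  27], dtype=int32), array([279.6, 164.8])), (array([ 92, 292,   8,   9,  60], dtype=int32), array([ 95.3, 296.1])), (array([170, 326,  10,  12,  87], dtype=int32), array([174.3, 331.2]))]
```

```bash
P="python3 -m pendant"
$P '[[0,0,0,-30,0,0,0],[0,0,0,-30,0,0,0],[0,0,0,-30,0,0,0],[0,26.3,-29.9,-3,0,0,0],[0,26.3,-29.9,-3,0,0,0]]' | tail -1
$P '[[0,26.3,-29.9,0,0,0,0],[0,26.3,-29.9,0,0,0,0],[0,26.3,-29.9,0,0,0,0],[0,26.3,-29.9,0,0,0,0],[0,26.3,-29.9,0,0,0,0]]' | tail -1
$P '[[0,26.3,-29.9,0,0,0,0],[0,26.3,-29.9,0,0,0,0],[0,26.3,-29.9,0,0,0,0],[0,26.3,-29.9,0,0,0,0],[0,26.3,-29.9,0,0,0,0]]'|tail -1
$P '[[0,26.3,-29.9,0,0,0,0],[0,26.3,-29.9,0,0,0,0],[0,26.3,-29.9,0,0,0,0],[0,26.3,-29.9,0,0,0,0],[0,26.3,-29.9,0,0,0,0]]'|tail -1
$P '[[0,0,0,0,0,0,-7],[0,0,0,0,0,0,-7],[0,0,0,0,0,0,-7],[0,0,0,0,0,0,-7],[0,0,0,0,0,0,-7]]'|tail -1
$P '[[0,0,0,0,0,0,-7],[0,0,0,0,0,0,-7],[0,0,0,0,0,0,-7],[0,0,0,0,0,0,-7],[0,0,0,0,0,0,-7]]'
python3 - <<'E'
from bench import manip,snapshot
import cv2,pickle
s=manip.sense(); w=snapshot("wrist"); pickle.dump((s,w),open("w1.pkl","wb"))
cv2.imwrite("pics/w1.png",w["frame"][...,::-1]); print(s["ee_pos"],s["joint_pos"],s["tool_rot"],w["mtx"],w["mount"])
E
```

```text
gripper_force: 0.0
gripper_force: 0.0
gripper_force: 0.0
gripper_force: 0.0
gripper_force: 0.0
clock: 2.6
ee_pos: [476.0, 28.2, 326.7]
tool_rot: [[-0.073, 0.997, -0.001], [0.997, 0.073, 0.0], [0.0, -0.001, -1.0]]
contact_force: [0.5, 0.4, 0.6]
width: 0.001
gripper_force: 0.0
[476.04970134  28.17141702 326.71702296] [-8.82905594e+00 -1.28299690e+01  1.10438803e+02  1.16618693e-03
  8.24543157e+01 -1.29997631e+01] [[-7.27254816e-02  9.97351405e-01 -1.08601551e-03]
 [ 9.97351960e-01  7.27257280e-02  1.89107573e-04]
 [ 2.67587972e-04 -1.06938676e-03 -9.99999392e-01]] [[297.31863964   0.         253.18745389]
 [  0.         297.31863964 188.35819564]
 [  0.           0.           1.        ]] [[ 2.09143302e-04  9.56713241e-01  2.91032181e-01  7.33260305e+01]
 [ 9.99999846e-01 -3.49850742e-04  4.31442211e-04 -9.09898698e-02]
 [ 5.14584300e-04  2.91032046e-01 -9.56713167e-01 -1.41825913e+02]
 [ 0.00000000e+00  0.00000000e+00  0.00000000e+00  1.00000000e+00]]
```

View pics/w1.png

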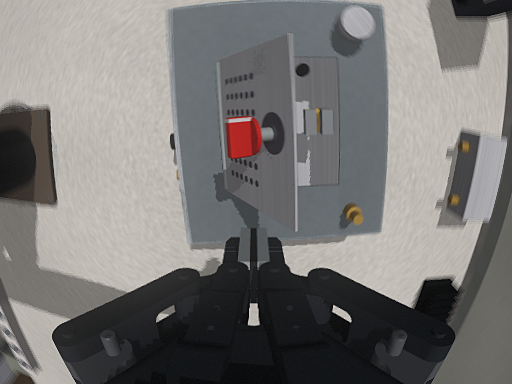

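```bash
cat >> geo.py <<'E'
def wray(s,w,u,v):
    K=w["mtx"]; x,y=(u-K[0,2])/K[0,0],(v-K[1,2])/K[1,1]; th=np.hypot(x,y); k=np.sin(th)/max(th,1e-9)
    M=np.asarray(w["mount"]); R=np.asarray(s["tool_rot"])
    return np.asarray(s["ee_pos"])+R@M[:3,3], R@M[:3,:3]@[x*k,-y*k,-np.cos(th)]
def meet(rays):
    A=sum(np.eye(3)-np.outer(r,r) for p,r in rays); b=sum((np.eye(3)-np.outer(r,r))@p for p,r in rays); return np.linalg.solve(A,b)
E
python3 - <<'E'
from geo import *
np.set_printoptions(precision=1,suppress=True)
s,w=pickle.load(open("w1.pkl","rb"))
for n,u,v in [("-+",169,9),("++",384,5),("+-",383,235),("--",188,247)]:
    p,r=wray(s,w,u,v); print(n,p+r*(100-p[2])/r[2])
A=lambda u,v:(200+u/4-.4,120+v/4-.4); B=lambda u,v:(185+u/4-.4,140+v/4-.4)
for n,a,b,q in [("e-",(213,122),(327,22),(297,230)),("e+",(415,53),(303,168),(292,35)),("tin top",(543,226),(115,347),(357,22)),("conn top",(251,347),(188,104),(353,209))]:
    print(n,meet([ray("scene",*A(*a)),ray("side",*B(*b)),wray(s,w,*q)]))
p=[ray("scene",269.2,137.2),ray("side",281,166),wray(s,w,243,138)];print("head",meet(p))
E
```

```text
-+ [355.6 216.9 100. ]
++ [630.9 252.5 100. ]
+- [674.2 -68.  100. ]
-- [ 392.2 -104.3  100. ]
e- [514.9  -4.7 232.4]
e+ [495.8 157.1 233.5]
tin top [586.7 210.7 128.3]
conn top [609.4 -26.1 131.4]
head [463.5  70.7 225.8]
```

```bash
P="python3 -m pendant"
$P '[[0,0,0,35,0,0,-2.5],[0,0,0,35,0,0,0],[0,0,0,35,0,0,0],[0,0,0,0,0,0,0]]'
$P '[[0,0,3.5,0,0,0,0],[0,0,3.5,0,0,0,0],[0,0,3.5,0,0,0,0],[0,0,3.5,0,0,0,0],[0,0,3.5,0,0,0,0]]'
```

```text
clock: 2.98
ee_pos: [471.3, 28.9, 214.0]
tool_rot: [[-0.108, 0.994, -0.015], [0.994, 0.108, 0.002], [0.004, -0.015, -1.0]]
contact_force: [-1.2, 0.1, -1.5]
width: -0.003
gripper_force: 0.0
clock: 3.4
ee_pos: [495.4, 29.9, 224.5]
tool_rot: [[-0.11, 0.994, 0.004], [0.994, 0.11, -0.001], [-0.001, 0.004, -1.0]]
contact_force: [0.6, 0.4, 0.3]
width: 0.0
gripper_force: 0.0
```

```bash
P="python3 -m pendant"
$P '[[0,0,4,2.7,0,0,0],[0,0,4,2.7,0,0,0],[0,0,4,2.7,0,0,0],[0,0,4,2.7,0,0,0],[0,0,4,2.7,0,0,0]]'
python3 - <<'E'
from bench import manip,snapshot
import cv2
w=snapshot("side")["frame"][120:300,160:340]
cv2.imwrite("pics/s2.png",cv2.resize(w[...,::-1],None,fx=3,fy=3))
E
```

```text
clock: 3.82
ee_pos: [514.0, 32.3, 208.4]
tool_rot: [[-0.11, 0.994, -0.0], [0.994, 0.11, 0.0], [0.0, -0.0, -1.0]]
contact_force: [0.4, -0.9, -0.0]
width: 0.0
gripper_force: 0.3
```

View pics/s2.png

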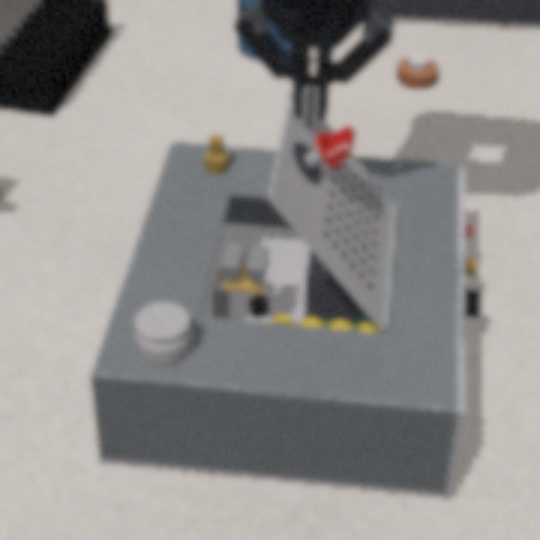

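```bash
P="python3 -m pendant"
$P '[[0,0,3.5,3.3,0,0,0],[0,0,3.5,3.3,0,0,0],[0,0,3.5,3.3,0,0,0],[0,0,3.5,3.3,0,0,0],[0,0,3.5,3.3,0,0,0]]' | grep force:
$P '[[0,0,2.8,3.9,0,0,0],[0,0,2.8,3.9,0,0,0],[0,0,2.8,3.9,0,0,0],[0,0,2.8,3.9,0,0,0],[0,0,2.8,3.9,0,0,0]]'|grep force:
$P '[[0,0,2.1,4.3,0,0,0],[0,0,2.1,4.3,0,0,0],[0,0,2.1,4.3,0,0,0],[0,0,2.1,4.3,0,0,0],[0,0,2.1,4.3,0,0,0]]'|grep force:
$P '[[0,0,1.3,4,0,0,0],[0,0,1.3,4,0,0,0],[0,0,1.3,4,0,0,0],[0,0,1.3,4,0,0,0],[0,0,1,3,0,0,0]]'
$P '[[0,0,0.4,3,0,0,0],[0,0,0.4,3,0,0,0],[0,0,0.4,3,0,0,0],[0,0,0,2,0,0,0],[0,0,0,0,0,0,0]]'
python3 - <<'E'
from bench import manip,snapshot
import cv2
w=snapshot("side")["frame"][120:300,160:340]
cv2.imwrite("pics/s3.png",cv2.resize(w[...,::-1],None,fx=3,fy=3))
E
```

```text
contact_force: [-0.2, 1.2, 0.4]
gripper_force: 0.3
contact_force: [-0.6, -0.1, 0.1]
gripper_force: 0.2
contact_force: [-0.9, 0.5, -0.2]
gripper_force: 0.1
clock: 5.53
ee_pos: [561.4, 37.6, 131.7]
tool_rot: [[-0.11, 0.994, -0.001], [0.994, 0.11, 0.0], [0.0, -0.001, -1.0]]
contact_force: [-0.8, 0.2, -0.3]
width: 0.003
gripper_force: 0.2
clock: 5.95
ee_pos: [562.4, 37.7, 120.7]
tool_rot: [[-0.11, 0.994, -0.001], [0.994, 0.11, 0.0], [0.0, -0.001, -1.0]]
contact_force: [-0.8, -0.1, -0.1]
width: -0.002
gripper_force: 0.0
```

View pics/s3.png

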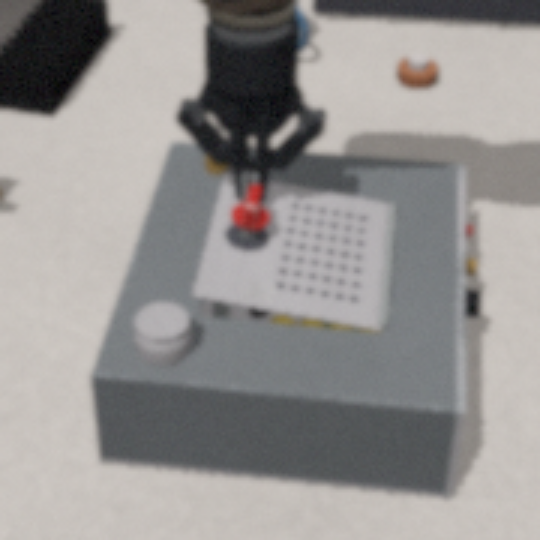

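```bash
P="python3 -m pendant"
$P '[[0,0,0.3,2,0,0,0],[0,0,0.3,2,0,0,0],[0,0,0,2,0,0,0],[0,0,0,1.5,0,0,0],[0,0,0,0,0,0,0]]'
$P '[[0,0,0,1.5,0,0,0],[0,0,0,1,0,0,0],[0,0,0,0,0,0,0]]'
```

```text
clock: 6.42
ee_pos: [563.0, 37.8, 113.3]
tool_rot: [[-0.11, 0.994, -0.001], [0.994, 0.11, 0.0], [0.0, -0.001, -1.0]]
contact_force: [0.8, -0.7, -0.7]
width: 0.002
gripper_force: 0.0
clock: 6.67
ee_pos: [563.4, 37.8, 111.4]
tool_rot: [[-0.11, 0.994, 0.0], [0.994, 0.11, -0.0], [-0.0, 0.0, -1.0]]
contact_force: [1.0, -0.0, 0.6]
width: -0.003
gripper_force: 0.0
```

```bash
P="python3 -m pendant"
$P '[[0,0,0,-10,0,0,0],[0.45,0,0,-30,0,0,0],[0.45,0,0,-35,0,0,0],[0.45,0,0,-35,0,0,0],[0.45,0,0,0,0,0,0]]'
python3 - <<'E'
from bench import manip,snapshot
import cv2,pickle
s=manip.sense(); w=snapshot("wrist"); d={n:snapshot(n) for n in("scene","side")}; pickle.dump((s,w),open("w2.pkl","wb")); pickle.dump(d,open("cams.pkl","wb"))
cv2.imwrite("pics/w2.png",w["frame"][...,::-1])
E
```

```text
clock: 7.08
ee_pos: [567.7, 37.4, 231.4]
tool_rot: [[-0.11, 0.994, 0.016], [0.994, 0.11, -0.002], [-0.003, 0.016, -1.0]]
contact_force: [1.9, -0.4, 1.5]
width: 0.452
gripper_force: 0.0
```

View pics/w2.png

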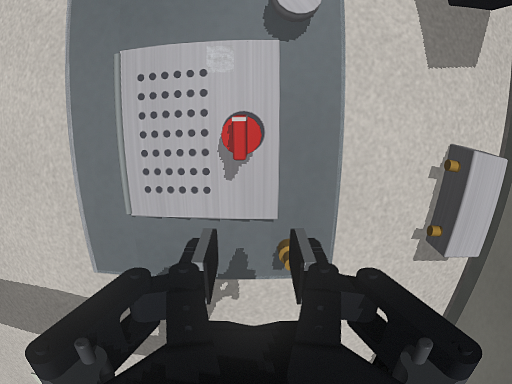

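```bash
python3 - <<'E'
from geo import *
import cv2
np.set_printoptions(precision=1,suppress=True)
s,w=pickle.load(open("w2.pkl","rb"))
h=cv2.cvtColor(w["frame"],cv2.COLOR_RGB2HSV); m=(((h[...,0]<8)|(h[...,0]>172))&(h[...,1]>130)&(h[...,2]>60)).astype(np.uint8)
print(cv2.boundingRect(m))
for z in(146,150,154): 
    for u,v in((239.5,117),(240,160),(239.7,138)):
        p,r=wray(s,w,u,v); print(z,p+r*(z-p[2])/r[2])
for n in d:
    h=cv2.cvtColor(d[n]["frame"],cv2.COLOR_RGB2HSV); m=((h[...,0]<8)|(h[...,0]>172))&(h[...,1]>150)&(h[...,2]>80)
    k,l,st,ce=cv2.connectedComponentsWithStats(m.astype(np.uint8)); print(n,[(st[i],ce[i]) for i in range(1,k) if st[i,4]>8])
for n,u,v in (("e+",279,40),("e-",277,219),("h+",120,52),("h-",131,213)):
    p,r=wray(s,w,u,v); print(n,p+r*(112-p[2])/r[2])
print(manip.sense()["ee_pos"] if 0 else s["ee_pos"])
E
```

```text
(221, 115, 41, 45)
146 [551.8  96.5 146. ]
146 [555.6  63.3 146. ]
146 [553.6  80.4 146. ]
150 [551.9  96.8 150. ]
150 [555.6  64.1 150. ]
150 [553.7  81.  150. ]
154 [552.  97. 154.]
154 [555.6  64.9 154. ]
154 [553.7  81.5 154. ]
scene [(array([285, 174,  11,  12,  98], dtype=int32), array([290.2, 179.4])), (array([391, 180,   5,   5,  18], dtype=int32), array([393. , 181.6]))]
side [(array([237, 192,  11,   7,  53], dtype=int32), array([242.3, 194.9])), (array([ 91, 292,   9,  10,  71], dtype=int32), array([ 95.5, 296. ])), (array([170, 326,  10,  12,  95], dtype=int32), array([174.4, 331.3]))]
e+ [577.3 166.4 112. ]
e- [596.   3. 112.]
h+ [434.9 147.5 112. ]
h- [451.8  -7.4 112. ]
[567.7  37.4 231.4]
```

```bash
P="python3 -m pendant"
$P '[[0.45,22,-2,20,0,0,0],[0.45,22.3,-2,20,0,0,0],[0.45,0,0,0,-3.3,0,0],[0.45,0,0,0,0,0,0],[0.45,0,0,0,0,0,0]]'
python3 - <<'E'
from bench import manip,snapshot
from geo import *
import cv2
s=manip.sense(); w=snapshot("wrist"); print(s["ee_pos"],s["tool_rot"])
cv2.imwrite("pics/w3.png",w["frame"][...,::-1])
E
```

```text
clock: 7.65
ee_pos: [553.1, 81.5, 179.7]
tool_rot: [[-0.11, 0.992, 0.053], [0.994, 0.11, 0.006], [0.0, 0.054, -0.999]]
contact_force: [0.1, 0.5, -0.0]
width: 0.449
gripper_force: 0.0
[553.14228171  81.4524725  179.68644674] [[-1.10456949e-01  9.92457718e-01  5.31689723e-02]
 [ 9.93880873e-01  1.10284158e-01  6.18188096e-03]
 [ 2.71560114e-04  5.35264563e-02 -9.98566395e-01]]
```

View pics/w3.png

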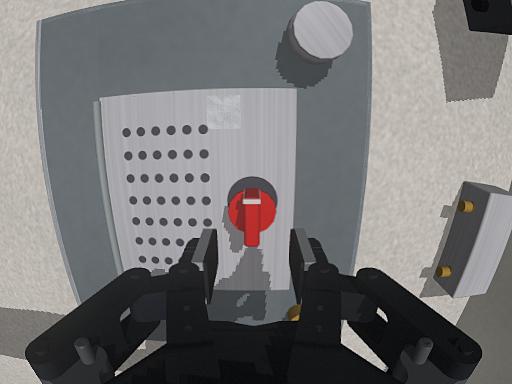

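```bash
P="python3 -m pendant"
$P '[[0.45,0,-0.3,11,0,0,0],[0.45,0,-0.3,11,0,0,0],[0.45,0,0,11,0,0,0],[0.45,0,0,7,0,0,0],[0.45,0,0,0,0,0,0]]' 50
$P '[[0.25,0,0,0,0,0,0],[0.25,0,0,0,0,0,0],[0.25,0,0,0,0,0,0]]'
$P '[[0.1,0,0,0,0,0,0],[0.1,0,0,0,0,0,0],[0,0,0,0,0,0,0],[0,0,0,0,0,0,0],[0,0,0,0,0,0,0]]' 50
```

```text
clock: 8.12
ee_pos: [554.6, 81.3, 138.2]
tool_rot: [[-0.11, 0.993, 0.052], [0.994, 0.109, 0.007], [0.001, 0.052, -0.999]]
contact_force: [-0.1, 0.5, -0.7]
width: 0.452
gripper_force: 0.0
clock: 8.37
ee_pos: [556.7, 81.5, 142.0]
tool_rot: [[-0.11, 0.992, 0.058], [0.994, 0.11, 0.006], [-0.0, 0.059, -0.998]]
contact_force: [0.4, 0.6, 0.7]
width: 0.254
gripper_force: 0.0
clock: 8.78
ee_pos: [554.8, 81.4, 141.1]
tool_rot: [[-0.111, 0.992, 0.053], [0.994, 0.11, 0.006], [-0.0, 0.054, -0.999]]
contact_force: [-5.4, -1.1, 1.8]
width: 0.098
gripper_force: 52.5
```

```bash
P="python3 -m pendant"; g(){ grep -E 'ee_pos|contact|width'; }
$P '[[0,0,0.3,1.5,0.7,0,0],[0,0,0.3,1.5,0.7,0,0],[0,0,0,0,0,0,0]]' |g
$P '[[0,0,0.3,1.5,0.7,0,0],[0,0,0.3,1.5,0.7,0,0],[0,0,0,0,0,0,0]]' |g
$P '[[0,0,0.2,1,0.3,0,0],[0,0,0,0,0,0,0]]' |g
$P '[[0,0,0,1,0,0,0],[0,0,0,0,0,0,0]]' |g
```

```text
ee_pos: [555.7, 81.5, 138.1]
contact_force: [-5.1, -1.7, 2.4]
width: 0.094
ee_pos: [556.5, 81.6, 135.6]
contact_force: [-6.4, -0.9, 3.7]
width: 0.094
ee_pos: [556.7, 81.6, 135.4]
contact_force: [-7.4, -1.2, 8.1]
width: 0.098
ee_pos: [556.7, 81.6, 134.6]
contact_force: [-8.1, -1.2, 7.3]
width: 0.097
```

```bash
P="python3 -m pendant"; g(){ grep -E 'ee_pos|contact'; }
$P '[[0,0,-0.5,1,0,0,0],[0,0,0,0,0,0,0]]' |g
$P '[[0,0,-0.3,0.7,0,0,0],[0,0,0,0,0,0,0]]' |g
$P '[[0,0,0,0.7,0,0,0],[0,0,0,0,0,0,0]]' |g
```

```text
ee_pos: [556.6, 81.6, 134.0]
contact_force: [-8.3, -1.4, 7.6]
ee_pos: [556.6, 81.6, 133.5]
contact_force: [-6.6, -1.3, 7.5]
ee_pos: [556.6, 81.5, 132.8]
contact_force: [-6.8, -1.1, 8.3]
```

```bash
P="python3 -m pendant"; g(){ grep -E 'ee_pos|contact'; }
for i in 1; do
$P '[[0,0,-0.3,0.7,0,0,0],[0,0,0,0,0,0,0]]' |g
$P '[[0,0,-0.3,0.7,0,0,0],[0,0,0,0,0,0,0]]' |g
$P '[[0,0,-0.2,0.7,0,0,0],[0,0,0,0,0,0,0]]' |g
done
```

```text
ee_pos: [556.5, 81.5, 132.3]
contact_force: [-6.8, -0.5, 7.7]
ee_pos: [556.5, 81.5, 131.8]
contact_force: [-7.0, -0.5, 8.6]
ee_pos: [556.5, 81.6, 131.2]
contact_force: [-4.9, -0.7, 7.8]
```

```bash
P="python3 -m pendant"; g(){ grep -E 'ee_pos|contact'; }
$P '[[0,0,-0.2,0.7,0,0,0],[0,0,0,0,0,0,0]]' |g
$P '[[0,0,0,0.7,0,0,0],[0,0,0,0,0,0,0]]' |g
$P '[[0,0,0,0.7,0,0,0],[0,0,0,0,0,0,0]]' |g
```

```text
ee_pos: [556.5, 81.6, 130.6]
contact_force: [-5.4, -1.2, 9.4]
ee_pos: [556.5, 81.5, 130.0]
contact_force: [-5.2, -0.6, 9.0]
ee_pos: [556.5, 81.6, 129.4]
contact_force: [-6.4, 0.5, 9.4]
```

```bash
P="python3 -m pendant"; g(){ grep -E 'ee_pos|contact'; }
$P '[[0,0,0,0.7,0,0,0],[0,0,0,0,0,0,0]]' |g
$P '[[0,0,0,0.7,0,0,0],[0,0,0,0,0,0,0]]' |g
```

```text
ee_pos: [556.6, 81.5, 128.7]
contact_force: [-5.0, -0.7, 9.9]
ee_pos: [556.5, 81.5, 128.0]
contact_force: [-5.8, -0.4, 10.5]
```

```bash
P="python3 -m pendant"; g(){ grep -E 'ee_pos|contact'; }
$P '[[0,0,0,0.6,0,0,0],[0,0,0,0,0,0,0]]' |g
$P '[[0,0,0,0.6,0,0,0],[0,0,0,0,0,0,0]]' |g
```

```text
ee_pos: [556.5, 81.5, 127.5]
contact_force: [-6.8, -0.0, 10.1]
ee_pos: [556.5, 81.5, 126.9]
contact_force: [-7.2, -1.2, 10.5]
```

```bash
P="python3 -m pendant"; g(){ grep -E 'ee_pos|contact'; }
$P '[[0,0,0,0.6,0,0,0],[0,0,0,0,0,0,0]]' |g
$P '[[0,0,0,0.6,0,0,0],[0,0,0,0,0,0,0]]' |g
```

```text
ee_pos: [556.5, 81.5, 126.3]
contact_force: [-6.5, -0.3, 11.2]
ee_pos: [556.6, 81.5, 125.8]
contact_force: [-6.4, -0.6, 10.7]
```

```bash
P="python3 -m pendant"; g(){ grep -E 'ee_pos|contact'; }
$P '[[0,0,0,0.5,0,0,0],[0,0,0,0,0,0,0]]' |g
```

```text
ee_pos: [556.6, 81.6, 125.3]
contact_force: [-5.6, -0.3, 10.4]
```

```bash
P="python3 -m pendant"; g(){ grep -E 'ee_pos|contact' | tee /dev/stderr | awk -F'[],[]+' '/contact/{exit !($4<14.5)}'; }
$P '[[0,0,0,0.5,0,0,0],[0,0,0,0,0,0,0]]' |g &&
$P '[[0,0,0,0.5,0,0,0],[0,0,0,0,0,0,0]]' |g &&
$P '[[0,0,0,0.5,0,0,0],[0,0,0,0,0,0,0]]' |g &&
$P '[[0,0,0,0.5,0,0,0],[0,0,0,0,0,0,0]]' |g &&
$P '[[0,0,0,0.5,0,0,0],[0,0,0,0,0,0,0]]' |g &&
$P '[[0,0,0,0.5,0,0,0],[0,0,0,0,0,0,0]]' |g
```

```text
ee_pos: [556.7, 81.5, 124.5]
contact_force: [-9.3, -1.2, 14.6]
```

```bash
P="python3 -m pendant"; g(){ grep -E 'ee_pos|contact'; }
$P '[[0,0,0,0,0,0,0],[0,0,0,0,0,0,0]]' |g 
$P '[[0,0,0,0.3,0,0,0],[0,0,0,0,0,0,0],[0,0,0,0,0,0,0]]' |g
```

```text
ee_pos: [556.7, 81.6, 124.5]
contact_force: [-8.0, -1.0, 15.1]
ee_pos: [556.7, 81.5, 124.5]
contact_force: [-9.8, -0.5, 15.5]
```

```bash
P="python3 -m pendant"; g(){ grep -E 'ee_pos|contact'; }
$P '[[0,0,0,0.3,0,0,0],[0,0,0,0,0,0,0],[0,0,0,0,0,0,0]]' |g
```

```text
ee_pos: [556.7, 81.5, 124.4]
contact_force: [-10.2, -0.8, 17.1]
```

```bash
P="python3 -m pendant"; g(){ grep -E 'ee_pos|contact'; python3 -c "
from bench import manip;s=manip.sense();print(s['wrist_torque'].round(2),s['gripper_force'],s['joint_pos'][5])"; }
$P '[[0,0,-0.5,0,0,0,0],[0,0,-0.5,0,0,0,0],[0,0,0,0,0,0,0]]' |g
$P '[[0,0,0,0,0,0,2],[0,0,0,0,0,0,2],[0,0,0,0,0,0,0]]' |g
```

```text
ee_pos: [556.6, 81.5, 124.5]
contact_force: [-7.2, -0.1, 15.4]
[-0.04  1.36  0.02] 54.248555302619934 -8.372615821858997
ee_pos: [556.5, 81.5, 124.4]
contact_force: [-8.3, -0.6, 15.6]
[0.01 1.37 0.03] 54.2792809009552 -4.301504338238482
```

```bash
P="python3 -m pendant"; g(){ grep -E 'ee_pos|contact'; python3 -c "
from bench import manip;s=manip.sense();print(s['wrist_torque'].round(2),s['joint_pos'][5])"; }
$P '[[0,0,0,0,0,0,3],[0,0,0,0,0,0,3],[0,0,0,0,0,0,0]]' |g
$P '[[0,0,0,0,0,0,3],[0,0,0,0,0,0,3],[0,0,0,0,0,0,0]]' |g
```

```text
ee_pos: [556.5, 81.5, 124.5]
contact_force: [-8.6, -0.9, 15.7]
[-0.1   1.39 -0.06] 1.7323533955440757
ee_pos: [556.4, 81.5, 124.5]
contact_force: [-8.1, -0.2, 15.9]
[-0.12  1.47 -0.03] 7.733733867947386
```

```bash
P="python3 -m pendant"; g(){ grep -E 'ee_pos|contact'; python3 -c "
from bench import manip;s=manip.sense();print(s['wrist_torque'].round(2),s['joint_pos'][5])"; }
$P '[[0,0,0,0,0,0,4],[0,0,0,0,0,0,4],[0,0,0,0,0,0,4],[0,0,0,0,0,0,4],[0,0,0,0,0,0,0]]' |g
$P '[[0,0,0,0,0,0,4],[0,0,0,0,0,0,4],[0,0,0,0,0,0,4],[0,0,0,0,0,0,4],[0,0,0,0,0,0,0]]' |g
```

```text
ee_pos: [556.2, 81.5, 124.4]
contact_force: [-8.8, -0.8, 16.9]
[-0.16  1.53 -0.01] 23.768716418953993
ee_pos: [555.9, 81.5, 124.4]
contact_force: [-9.2, -0.6, 16.9]
[-0.13  1.65 -0.05] 39.76877416284314
```

```bash
P="python3 -m pendant"; g(){ grep -E 'ee_pos|contact'; python3 -c "
from bench import manip;s=manip.sense();print(s['wrist_torque'].round(2),s['joint_pos'][5],s['tau'][5],s['width'])"; }
$P '[[0,0,0,0,0,0,4],[0,0,0,0,0,0,4],[0,0,0,0,0,0,4],[0,0,0,0,0,0,4],[0,0,0,0,0,0,4]]' |g
$P '[[0,0,0,0,0,0,4],[0,0,0,0,0,0,4],[0,0,0,0,0,0,4],[0,0,0,0,0,0,4],[0,0,0,0,0,0,0]]' |g
$P '[[0,0,0,0,0,0,3],[0,0,0,0,0,0,2],[0,0,0,0,0,0,0],[0,0,0,0,0,0,0]]' |g
```

```text
ee_pos: [555.7, 81.7, 124.4]
contact_force: [-10.8, -0.8, 17.1]
[-0.07  1.79  0.02] 59.820221135457004 -0.408044820651412 0.09706923117427668
ee_pos: [555.5, 81.8, 124.3]
contact_force: [-10.5, -0.1, 17.0]
[-0.03  1.85  0.02] 75.76903759815814 0.25223116390407085 0.09773714563797825
ee_pos: [555.5, 81.9, 124.4]
contact_force: [-9.2, -1.2, 17.3]
[ 0.01  1.84 -0.02] 80.64030687262897 -0.014708841335959733 0.10034878974255439
```

```bash
P="python3 -m pendant"; g(){ grep -E 'ee_pos|contact'; }
$P '[[0,0,0,-0.7,0,0,0],[0,0,0,-0.7,0,0,0],[0,0,0,0,0,0,0]]' |g
$P '[[0,0,0,-0.6,0,0,0],[0,0,0,-0.6,0,0,0],[0,0,0,0,0,0,0]]' |g
$P '[[0,0,0,-0.6,0,0,0],[0,0,0,0,0,0,0],[0,0,0,0,0,0,0]]' |g
```

```text
ee_pos: [555.4, 81.9, 124.7]
contact_force: [-8.3, 0.7, 12.6]
ee_pos: [555.3, 81.9, 125.4]
contact_force: [-6.9, 1.0, 11.4]
ee_pos: [555.3, 81.9, 125.9]
contact_force: [-6.5, 0.8, 10.1]
```

```bash
P="python3 -m pendant"; g(){ grep -E 'ee_pos|contact'; }
$P '[[0,0,0,-0.6,0,0,0],[0,0,0,0,0,0,0],[0,0,0,0,0,0,0]]' |g
$P '[[0,0,0,-0.6,0,0,0],[0,0,0,0,0,0,0],[0,0,0,0,0,0,0]]' |g
$P '[[0,0,0,-0.6,0,0,0],[0,0,0,0,0,0,0],[0,0,0,0,0,0,0]]' |g
```

```text
ee_pos: [555.3, 81.9, 126.4]
contact_force: [-6.7, 0.7, 10.6]
ee_pos: [555.3, 81.9, 127.0]
contact_force: [-5.8, 1.2, 9.9]
ee_pos: [555.3, 81.9, 127.6]
contact_force: [-5.6, 1.4, 9.7]
```

```bash
P="python3 -m pendant"; g(){ grep -E 'ee_pos|contact'; }
$P '[[0,0,0,-0.6,0,0,0],[0,0,0,0,0,0,0],[0,0,0,0,0,0,0]]' |g
$P '[[0,0,0,-0.6,0,0,0],[0,0,0,0,0,0,0],[0,0,0,0,0,0,0]]' |g
$P '[[0,0,0,-0.6,0,0,0],[0,0,0,0,0,0,0],[0,0,0,0,0,0,0]]' |g
```

```text
ee_pos: [555.3, 81.9, 128.1]
contact_force: [-6.1, 1.6, 10.7]
ee_pos: [555.3, 81.9, 128.7]
contact_force: [-5.7, 0.3, 9.1]
ee_pos: [555.2, 81.9, 128.8]
contact_force: [-5.6, 1.0, 7.4]
```

```bash
P="python3 -m pendant"; g(){ grep -E 'ee_pos|contact'; }
$P '[[0,0,0,-0.6,0,0,0],[0,0,0,0,0,0,0],[0,0,0,0,0,0,0]]' |g
$P '[[0,0,0,-0.6,0,0,0],[0,0,0,0,0,0,0],[0,0,0,0,0,0,0]]' |g
$P '[[0,0,0,-0.6,0,0,0],[0,0,0,0,0,0,0],[0,0,0,0,0,0,0]]' |g
```

```text
ee_pos: [555.2, 81.9, 128.8]
contact_force: [-4.9, 0.9, 7.5]
ee_pos: [555.2, 81.9, 128.8]
contact_force: [-4.5, 1.6, 5.5]
ee_pos: [555.2, 81.8, 128.9]
contact_force: [-3.8, 1.7, 3.6]
```

```bash
P="python3 -m pendant"; g(){ grep -E 'clock|ee_pos|contact|width'; }
$P '[[0.2,0,0,-0.5,0,0,0],[0.3,0,0,0,0,0,0],[0.4,0,0,0,0,0,0],[0.4,0,0,0,0,0,0]]' |g
$P '[[0.4,0,0,-15,0,0,0],[0.4,0,0,-15,0,0,0],[0.4,0,0,-30,0,0,0],[0.4,0,0,-30,0,0,0],[0.4,0,0,-30,0,0,0]]' |g
$P '[[0.4,-30,0,0,0,0,0],[0.4,-30,0,0,0,0,0],[0.4,0,0,0,0,0,0],[0.4,0,0,0,0,0,0]]' |g
python3 - <<'E'
from bench import manip,snapshot
import cv2,numpy as np
w=snapshot("wrist")["frame"]; s=snapshot("side")["frame"][120:300,160:340]
c=np.hstack([cv2.resize(w,(480,360)),cv2.resize(s,(310,360))])
cv2.imwrite("pics/end.png",c[...,::-1])
E
```

```text
clock: 19.95
ee_pos: [555.4, 81.1, 128.7]
contact_force: [0.2, 0.3, -0.3]
width: 0.401
clock: 20.37
ee_pos: [554.5, 81.1, 249.7]
contact_force: [0.4, -0.4, 0.2]
width: 0.4
clock: 20.7
ee_pos: [494.3, 73.6, 248.6]
contact_force: [-0.0, 0.1, 1.2]
width: 0.4
```

View pics/end.png

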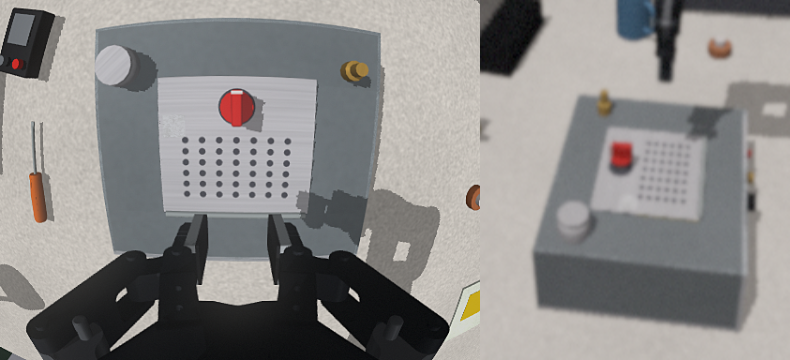

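The final picture shows the hatch lying flat and the bar, at about (237,105), pointing from the hinge to the free edge. The tin and connector are where they were, and the gripper is clear.

```bash
python3 -c "
from bench import order; print(order.hand_in())"
```

```text
the job is handed in; nothing more can be done
None
```

The hatch is shut and held by the fastener: I pressed it to its bottom with about 17 N, turned it 89° clockwise with almost no resistance, felt it catch on the way back up, and handed the job in at about 21 s.

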